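Refit the tapered plug of a drain tap and check that it rocks free

TASK

Lift the larger tapered tap plug out of the rack by its bar handle, set it in the clamped tap barrel with the bar in line with the spout, and press it fully home and centred with about a kilogram (10 N) of push, never over 20 N. Keep that push on while you rock the bar some 30 degrees clockwise of the spout line, seen from above, and then 30 degrees anticlockwise of it, to check that it turns free. Let go with the plug upright, fully home and its bar back in line with the spout, and leave the small plug, the jar and the vial where they are.

Things in the scene. Friction and masses are not known exactly. Their poses are not given: they have to be found in the camera images.
- plug_handle (a point): Centre of the bar handle of the larger brass plug (the one to fit), 62 mm above its foot; z is the plug's axis (up), x runs along the bar. The bar is 56 mm long (x), 12 mm thick (y) and 24 mm high, the same either way round; it reaches 12 mm above and below this point. Below it is a stem 10 mm across, 14 mm tall, then the cone's flat top.
- plug_end (a point): One end of that bar, 28 mm from its centre along the plug's x, at the same height.
- plug: The larger plug, about 0.25 kg; origin at the centre of its foot, axes as plug_handle. Its solid cone is 36 mm tall, 20 mm across at the foot and 52 mm at its flat top. It stands loosely upright on its foot in one of the rack's two pockets.
- bore (a point): Point on the tap barrel's axis, level with the top of the clamp's jaws (60 mm above the bench); z up, x out along the spout. The barrel was clamped by hand: its mouth is 10 to 28 mm above this point, a height not measured, to be felt or seen. Fully home, the plug's cone top stands 6 mm above the mouth, so its bar's centre is 42 to 60 mm above this point.
- clamp: Grey bench clamp with the brass barrel held rigidly in it, fixed; origin on the barrel's axis at bench level, axes as bore. Base 140 x 110 x 12 mm, jaws 60 mm high, to 54 mm out in y, a screw to 83 mm on -y. Barrel 58 mm across, mouth 47 mm, narrowing at the plug's taper (radius -4 mm per 9 mm down), hollow below; spout an 11 mm pipe 7.5 mm under the mouth, to 72 mm out. Taper lightly greased.
- rack: Wooden rack block, fixed, 84 x 200 x 24 mm, origin under its centre, long side along y, with two round pockets 58 mm across and 16 mm deep, centred 55 mm either side of its middle.
- small_plug: The smaller brass plug, a bystander in the other pocket: same form, 60 mm tall, cone 30 mm across at its top, bar 36 x 10 x 20 mm; origin at the centre of its foot.
- jar: Amber specimen jar, loose bystander, 72 mm across, 105 mm tall, origin under its centre.
- vial: Small glass vial with a black cap, loose bystander, 34 mm across, 55 mm tall, origin under its centre.
Not all that is in view belongs to the job. What is shaped like the clamp but orange is not meant.

How it is judged:
On the way, in this order (a step that is already met when the one before it is completed fails the run):
1. the larger plug is pressed home in the barrel (taper contact forces over 17 N in all, a push of about 5 N), upright and centred, its bar within 12 degrees of the spout line (horizontal distance between plug_handle and bore below 0.002 m and angle between plug_handle's own z axis and vertical below 0.07 rad and z of plug_handle in the frame of bore between 0.039 and 0.063 m and angle between the x axis of plug_handle and the x axis of bore, either way round below 0.21 rad and contact force between plug and clamp above 17 N), for 0.3 s.
2. still home and pressed with contact forces over 16 N in all (a push of about 4 N), its bar is turned over 20 degrees clockwise from the spout line (horizontal distance between plug_handle and bore below 0.002 m and angle between plug_handle's own z axis and vertical below 0.07 rad and z of plug_handle in the frame of bore between 0.039 and 0.063 m and ((x of plug_end in the frame of bore above 0 m and y of plug_end in the frame of bore below -0.009576 m) or (x of plug_end in the frame of bore below 0 m and y of plug_end in the frame of bore above 0.009576 m)) and contact force between plug and clamp above 16 N), for 0.1 s.
3. still home and pressed with contact forces over 16 N in all (a push of about 4 N), its bar is turned over 20 degrees anticlockwise from the spout line (horizontal distance between plug_handle and bore below 0.002 m and angle between plug_handle's own z axis and vertical below 0.07 rad and z of plug_handle in the frame of bore between 0.039 and 0.063 m and ((x of plug_end in the frame of bore above 0 m and y of plug_end in the frame of bore above 0.009576 m) or (x of plug_end in the frame of bore below 0 m and y of plug_end in the frame of bore below -0.009576 m)) and contact force between plug and clamp above 16 N), for 0.1 s.
At the end, for the whole second after the job is handed in: The larger plug is released and at rest in the barrel: its bar's centre within 2 mm of the barrel's axis and 39 to 63 mm above the jaws' top, upright within 4 degrees, the bar within 12 degrees of the spout line; small plug, jar and vial within 20 mm of where they were (horizontal distance between plug_handle and bore below 0.002 m and angle between plug_handle's own z axis and vertical below 0.07 rad and z of plug_handle in the frame of bore between 0.039 and 0.063 m and angle between the x axis of plug_handle and the x axis of bore, either way round below 0.21 rad and linear speed of plug below 0.01 m/s and contact force between plug and the fingers below 0.1 N and distance of each of small_plug, jar, vial from where it was at the start of the episode below 0.02 m); the robot touches nothing.
It fails at once if the plug and the barrel or clamp bear on each other with contact forces over 60 N in all (a push of about 22 N) (contact force between plug and clamp above 60 N).
It fails at once if the small plug is moved by more than 20 mm (distance of small_plug from where it was at the start of the episode above 0.02 m).
It fails at once if the jar or the vial is moved by more than 20 mm (distance of any of jar, vial from where it was at the start of the episode above 0.02 m).
It also fails if it takes over 72 s, if anything falls off the work surface, if the arm or the gripper's body presses on something with over 40 N, if the wrist force passes 120 N, or if a joint passes its speed limit or range.

ROBOT

A 6-joint arm with a two-finger parallel gripper is mounted at the origin on the work surface. World frame = base frame: x ahead of the robot, y to its left, z up, the work surface at z = 0. Lengths are in m, angles in rad, forces in N, time in s.
With the tool pointing down it reaches from about 0.3 to 0.75 m from the base axis. Payload 8.5 kg.
Tool frame: the origin (TCP) lies midway between the tips of the shut fingers; the grasp point (between the pads) lies 19 mm behind it; z points along the fingers, y is the line along which they close (so a half turn about z gives the same grasp; the last joint's range is limited). The gripper opens to 88 mm and grips with 3 to 60 N. Pads are 18 mm wide; open, the fingers measure 123 mm over their backs; the gripper's body (75 mm by 187 mm) begins 45 mm behind the grasp point.
Start: joints at [-1.548, 0.381, 1.297, -0, 1.464, -0.215], TCP at [0.13, -0.535, 0.239] pointing down, gripper open.
Joint ranges: [-3.11, 3.11], [-0.89, 2.33], [0.22, 2.48], [-1.42, 4.56], [0.17, 2.85], [-2.88, 2.88]. Speed limits (rad/s): [2.39, 2.39, 3.14, 3.14, 3.14, 3.14].

INTERFACE

Orientations are given as [roll, pitch, yaw] about the fixed x, y, z axes, in that order (R = Rz(yaw) Ry(pitch) Rx(roll)).
In Python, from workcell import robot gives the robot as it stands.
- The arm moves only by the tool arm_command, never from a script. Its arguments are lists of equal length, an entry for each row: "travel": the shift along the tool's x, y, z in mm, a list of three; "dr": the turn, a rotation vector about the tool's x, y, z in degrees, a list of three; "jaw": the finger opening in mm, from 0 to 88.1. In form: {"travel": [[tx, ty, tz], ...], "dr": [[wx, wy, wz], ...], "jaw": [jaw, ...]}. A call has 1 to 20 rows; each row is the pose to reach, as a shift and turn from the pose commanded when the call began, along the tool's axes at that moment; what a row does not reach only later rows make up. A row lasts 1/10 s, in which the tool goes at most 50 mm and 8.59 degrees, less where a joint would pass 70% of its speed; a pose out of reach is approached as far as the arm can. A call with a gripper value outside its range is refused whole. The fingers move at their own pace and stop on an object; "newtons" is the grip in N (left out, the last holds). Time passes only in rows, so rows that repeat a pose let the fingers close. It gives the time, the measured TCP pose, the force, the opening and the grip force at its end, in the units of the state.
- robot.read_state(): the state, without advancing time (a new reading comes with each control period).
- robot.get_image(name): name is "side" or "top"; returns a dict with "frame" (384x512x3 uint8, red, green, blue), "vertical_fov" (degrees; the focal length in pixels is half the picture's height over the tangent of half this angle, whatever the lens; pixels are square), "cx", "cy" (the principal point, pixels), "distortion" ([k1, k2, p1, p2, k3] as OpenCV has them; the pictures are not rectified), "position" and "orientation" of the camera in the world. Camera axes: x right, y up, looking along -z (the intrinsics and any distortion apply to the point x, -y, -z); pixel columns grow to the right and rows downward; lengths in m; the calibration is good to about 2 mm. A picture is of the moment at which its call begins. There is no depth.
- robot.hand_in(): hands the job in; it is judged then, once.
Trained networks look in a picture, given as the dict that the camera call returned (one of the last four; its "shot" number tells which), for a name from the list of things; names that differ only in an ending like _2 or _b are one class to them, and where a whole thing is asked for, a point or a joint stands for the part that bears it (a point fixed in the world has none). Each returns a list of dicts, best first, with "conf" (0 to 1); they miss things now and then, are a little off and sometimes report something else, mostly with a low value. They report only what shows in the picture. A call takes as long as a camera call. They do not tell look-alikes from the thing itself.
- robot.find_in(picture, thing): "pixel" ([column, row] in pixels, amid what is visible of it).
- robot.outline_of(picture, thing): "region" (384x512 bool, what is visible of it) and "pixel" ([column, row] in pixels, amid what is visible of it).
The state is a dict: "clock": time; "q": joint angles; "dq": joint speeds; "effort": joint torques, N m; "tcp_pos": TCP position; "eef_rot": TCP orientation; "ft_force": force on the tool from outside, world axes, zero at the start; "torque": the same for the moment, N m; "opening": finger opening in m; "grasp_force": force on a finger pad.
Only numpy, scipy, OpenCV 4.12 (cv2) and the standard library are available. Lean on these libraries where they do the work, as an engineer would, in place of code of your own. Each camera call takes 0.05 s, during which the arm holds its last target. There are 200 camera calls.

## Working session

There is one attempt and no reset: what is moved stays moved. The work goes in short steps, Python scripts to look and compute and a tool call to move; the robot and the scene stay as the last step left them, time stands still between calls to the robot, and variables do not carry over. Pictures are saved under pics/ and viewed, at most 10 in all, crops included, and the job is handed in when it is done.

Besides the shell and the picture viewer there is one more tool, called after ">>>" as name(argument=value, ...) on one line, values as JSON. arm_command: Moves the arm, as the interface text tells. Its arguments: {"type":"object","properties":{"travel":{"type":"array"},"dr":{"type":"array"},"jaw":{"type":"array"},"newtons":{"type":"number"}},"required":["travel","dr","jaw"]}

```bash
ls; mkdir -p pics; cat > h.py <<'E'
import numpy as np, cv2
from scipy.spatial.transform import Rotation as R
from workcell import robot
def rot(o):
    o=np.array(o,float)
    if o.shape==(3,3): return o
    return R.from_euler('xyz',o).as_matrix() if o.size==3 else R.from_quat(o).as_matrix()
def K(p):
    f=192/np.tan(np.radians(p['vertical_fov'])/2)
    return np.array([[f,0,p['cx']],[0,f,p['cy']],[0,0,1.]]),np.array(p['distortion'],float)
def ray(p,px):
    k,d=K(p); u=cv2.undistortPoints(np.array([[px]],float),k,d)[0,0]
    v=rot(p['orientation'])@np.array([u[0],-u[1],-1]); return np.array(p['position'],float),v/np.linalg.norm(v)
def atz(p,px,z):
    o,v=ray(p,px); return o+v*(z-o[2])/v[2]
def proj(p,X):
    k,d=K(p); c=(np.atleast_2d(X)-np.array(p['position']))@rot(p['orientation'])
    c=c*[1,-1,-1]; return cv2.projectPoints(c,np.zeros(3),np.zeros(3),k,d)[0][:,0]
def tri(rays):
    A=np.zeros((3,3));b=np.zeros(3)
    for o,v in rays:
        M=np.eye(3)-np.outer(v,v);A+=M;b+=M@o
    X=np.linalg.solve(A,b); return X,[np.linalg.norm((np.eye(3)-np.outer(v,v))@(X-o)) for o,v in rays]
E
python3 - <<'E'
from h import *
np.set_printoptions(precision=4,suppress=True)
P={n:robot.get_image(n) for n in('side','top')}
for n,p in P.items():
    print(n,{k:v for k,v in p.items() if k!='frame'})
    cv2.imwrite(f'pics/{n}0.png',cv2.resize(p['frame'][:,:,::-1],None,fx=1.5,fy=1.5,interpolation=cv2.INTER_CUBIC))
    for t in ['plug_handle','plug','clamp','rack','small_plug','jar','vial']:
        print(t,[(np.round(d['pixel'],1).tolist(),round(d['conf'],2)) for d in robot.find_in(p,t)])
print(robot.read_state())
E
```

```text
pics
side {'vertical_fov': 56.557926958299305, 'cx': 257.69115370423077, 'cy': 197.41206103237462, 'distortion': array([0.002, 0.   , 0.   , 0.   , 0.   ]), 'position': array([ 0.3851, -0.5175,  0.6636]), 'orientation': array([ 0.8312, -0.0125, -0.1609]), 'shot': 1}
plug_handle [([275.3, 280.2], 0.9)]
plug [([280.3, 280.0], 0.88)]
clamp [([173.8, 181.0], 0.97), ([171.3, 348.5], 0.97), ([251.2, 196.5], 0.84), ([168.1, 136.0], 0.6)]
rack [([284.9, 323.1], 0.81), ([276.4, 279.3], 0.19)]
small_plug [([276.3, 278.4], 0.71), ([292.7, 327.7], 0.66)]
jar [([347.6, 230.0], 0.89), ([251.9, 194.5], 0.54)]
vial [([245.8, 255.5], 0.86)]
top {'vertical_fov': 42.26092075682296, 'cx': 250.251513851392, 'cy': 180.77022724233373, 'distortion': array([-0.1268,  0.    ,  0.    ,  0.    ,  0.    ]), 'position': array([0.2303, 0.1422, 1.7169]), 'orientation': array([ 0.1597, -0.0038, -1.5599]), 'shot': 2}
plug_handle [([323.0, 180.1], 0.57)]
plug [([319.6, 181.5], 0.5)]
clamp [([345.4, 234.4], 0.92), ([235.3, 185.2], 0.76), ([141.2, 252.2], 0.58), ([215.6, 251.3], 0.57), ([323.0, 181.0], 0.34)]
rack [([338.5, 182.3], 0.62)]
small_plug [([351.7, 181.3], 0.49)]
jar [([285.9, 125.3], 0.78)]
vial [([289.5, 201.4], 0.46)]
{'clock': 0.8, 'q': array([-1.5483,  0.3806,  1.2974, -0.    ,  1.4636, -0.2153]), 'dq': array([ 0.0009, -0.0024,  0.0017,  0.0002, -0.0002, -0.0004]), 'effort': array([  0.0036, -43.7755, -22.4722,   0.0716,   0.0313,  -0.    ]), 'tcp_pos': array([ 0.1296, -0.5345,  0.2388]), 'eef_rot': array([3.1416, 0.    , 0.2378]), 'ft_force': array([ 0.0534, -0.4645,  0.4997]), 'torque': array([0.0374, 0.0189, 0.0058]), 'grasp_force': 0.0, 'opening': 0.08807876850193817}
```

View pics/side0.png

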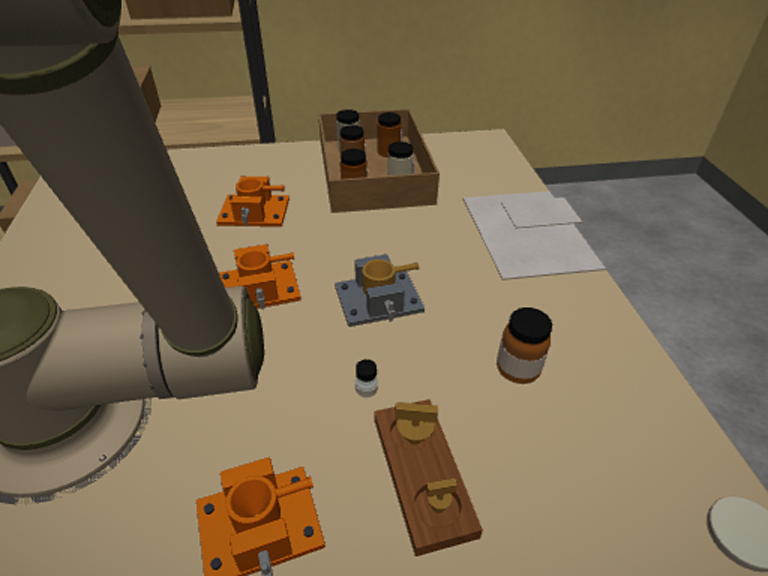

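View pics/top0.png

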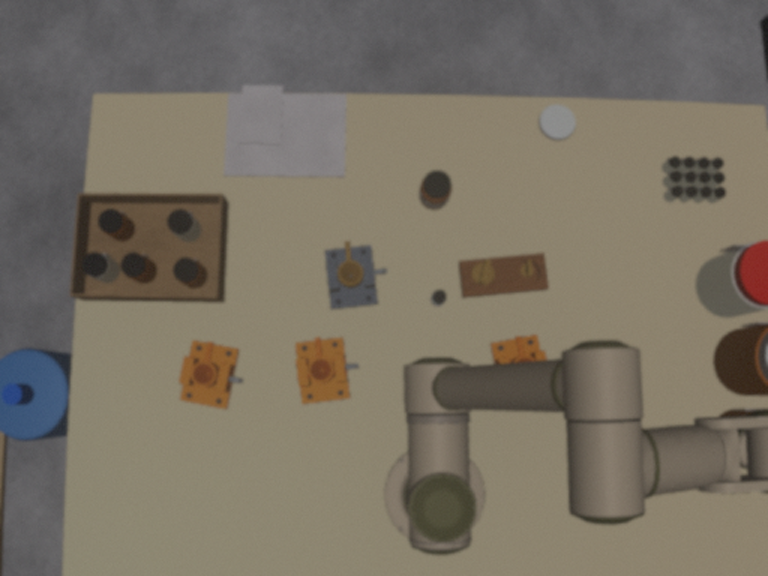

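```bash
cat > crop.py <<'E'
from h import *
def tile(fr,x0,y0,w=80,h=60,s=5):
    c=cv2.resize(fr[y0:y0+h,x0:x0+w,::-1],None,fx=s,fy=s,interpolation=cv2.INTER_CUBIC)
    for i in range(0,w,10): cv2.putText(c,str(x0+i),(i*s,9),0,.32,(255,0,255),1); cv2.line(c,(i*s,10),(i*s,14),(255,0,255),1)
    for i in range(0,h,10): cv2.putText(c,str(y0+i),(0,i*s+4),0,.32,(255,0,255),1)
    return c
E
python3 - <<'E'
from crop import *
np.set_printoptions(precision=4,suppress=True)
s=robot.get_image('side');t=robot.get_image('top')
np.save('s.npy',s,allow_pickle=True);np.save('t.npy',t,allow_pickle=True)
im=np.vstack([np.hstack([tile(s['frame'],245,255),tile(s['frame'],220,160)]),np.hstack([tile(t['frame'],300,150),tile(t['frame'],200,150)])])
cv2.imwrite('pics/crop1.png',im)
for n,px in [('plug',(322,181)),('small',(352,180))]: print(n,atz(t,px,.085))
for (n,px,z) in [('clamp',(233,181),.08),('jar',(290.5,124),.1),('vial',(292.5,198),.05)]: print(n,atz(t,px,z))
for (n,px,z) in [('clamp',(253,181),.08),('plug',(277,274),.07),('small',(294,325),.06),('jar',(353,217),.1),('vial',(244,244),.05)]: print(n,'side',atz(s,px,z))
E
```

```text
plug [ 0.4952 -0.1006  0.085 ]
small [ 0.4997 -0.2018  0.085 ]
clamp [0.4926 0.1964 0.08  ]
jar [0.686  0.0054 0.1   ]
vial [ 0.4414 -0.0048  0.05  ]
clamp side [0.4929 0.1759 0.08  ]
plug side [ 0.4985 -0.1063  0.07  ]
small side [ 0.5087 -0.2125  0.06  ]
jar side [ 0.69   -0.0036  0.1   ]
vial side [ 0.4455 -0.0025  0.05  ]
```

View pics/crop1.png

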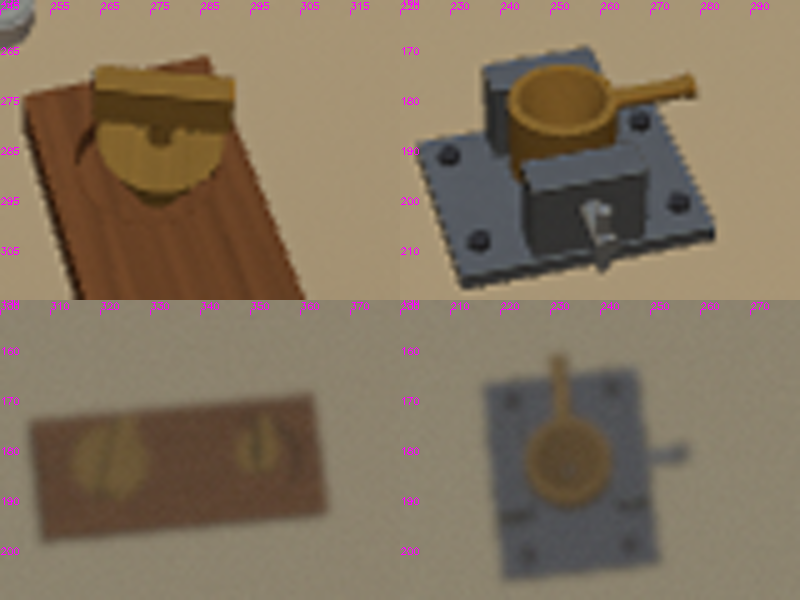

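```bash
cat > fit.py <<'E'
from crop import *
from scipy.optimize import minimize
from scipy.ndimage import map_coordinates
np.set_printoptions(precision=4,suppress=True)
def gmag(fr,sig):
    g=0
    for c in range(3):
        f=cv2.GaussianBlur(fr[:,:,c].astype(float),(0,0),sig)
        g=g+cv2.Sobel(f,-1,1,0)**2+cv2.Sobel(f,-1,0,1)**2
    return np.sqrt(g)
def seg(a,b,n=25): t=np.linspace(0,1,n)[:,None]; return np.array(a)*(1-t)+np.array(b)*t
A=np.linspace(0,2*np.pi,80)
def circ(r,z,a=A): return np.c_[r*np.cos(a),r*np.sin(a),0*a+z]
def place(L,x,y,yaw,z=0): return L@R.from_euler('z',yaw).as_matrix().T+[x,y,z]
def clampL(hm,base=True,spout=True):
    m=.06+hm; L=[circ(.029,m),circ(.0235,m)]
    if spout: L+=[seg((.035,.0055,m-.0075),(.072,.0055,m-.0075)),seg((.035,-.0055,m-.0075),(.072,-.0055,m-.0075))]
    if base: L+=[seg((-.07,-.055,.012),(.07,-.055,.012)),seg((.07,-.055,.012),(.07,.055,.012)),seg((-.07,-.055,.012),(-.07,.055,.012))]
    return np.vstack(L)
def plugL(full=True):
    T=.074;a=.028;b=.006
    L=[seg((-a,-b,T),(a,-b,T)),seg((-a,b,T),(a,b,T)),seg((-a,-b,T),(-a,b,T),8),seg((a,-b,T),(a,b,T),8),seg((-a,-b,T-.024),(a,-b,T-.024))]
    if full: L+=[circ(.026,.036,np.linspace(-np.pi*1.05,.05*np.pi,50))]
    return np.vstack(L)
def fit(p,f,x0,sigs=(2,1,.7),step=(.004,.004,.06,.004)):
    x=np.array(x0,float)
    for s in sigs:
        g=gmag(p['frame'],s)
        def c(v):
            q=proj(p,f(v)); return -map_coordinates(g,[q[:,1],q[:,0]],order=1,mode='nearest').mean()
        n=len(x); S=np.vstack([x]+[x+np.eye(n)[i]*step[i]*s/2 for i in range(n)])
        x=minimize(c,x,method='Nelder-Mead',options=dict(initial_simplex=S,xatol=1e-5,fatol=1e-4,maxiter=600)).x
    return x,-c(x)
fc=lambda v:place(clampL(v[3]),*v[:3])
fp=lambda v:place(plugL(),*v[:3],v[3])
fp3=lambda v:place(plugL(),*v[:3],.008)
def overlay(c,p,X,x0,y0,s=5):
    for u,v in proj(p,X): cv2.circle(c,(int((u-x0+.5)*s),int((v-y0+.5)*s)),0,(0,255,0),-1)
E
python3 - <<'E'
from fit import *
s=np.load('s.npy',allow_pickle=True).item();t=np.load('t.npy',allow_pickle=True).item()
r={}
for n,p,y in(('side',s,.183),('top',t,.196)):
    for hm in(.014,.024):
        for yaw in(.0,.1):
            v,c=fit(p,fc,(.492,y,yaw,hm)); print(n,'clamp',v,c)
            if c>r.get(n,(0,0))[1]: r[n]=(v,c)
for n,p in(('side',s),('top',t)):
    for yaw in(-.1,.1,.25): 
        v,c=fit(p,fp,(.497,-.103,yaw,.008)); v3,c3=fit(p,fp3,(.497,-.103,yaw)); print(n,'plug',v,c,v3,c3)
        if c3>r.get(n+'p',(0,0))[1]: r[n+'p']=(v3,c3)
a=tile(s['frame'],245,255);overlay(a,s,fp3(r['sidep'][0]),245,255)
b=tile(s['frame'],220,160);overlay(b,s,fc(r['side'][0]),220,160)
c=tile(t['frame'],300,150);overlay(c,t,fp3(r['topp'][0]),300,150)
d=tile(t['frame'],200,150);overlay(d,t,fc(r['top'][0]),200,150)
cv2.imwrite('pics/ov1.png',np.vstack([np.hstack([a,b]),np.hstack([c,d])]))
E
```

```text
side clamp [0.4925 0.1836 0.1147 0.0208] 238.59547888022448
side clamp [0.4925 0.1836 0.1148 0.0208] 238.5954391737003
side clamp [0.4925 0.1836 0.1148 0.0208] 238.5954375227856
side clamp [0.4925 0.1836 0.1148 0.0208] 238.59537013821313
top clamp [0.4916 0.1959 0.1224 0.0082] 99.2980573768427
top clamp [0.4916 0.1959 0.1224 0.0082] 99.29806995296775
top clamp [0.4916 0.1959 0.1224 0.0082] 99.29807990893548
top clamp [0.4916 0.1959 0.1224 0.0082] 99.29807674652486
side plug [ 0.5003 -0.1007 -0.2662 -0.0021] 201.96022986518093 [ 0.4985 -0.1074 -0.2597] 199.82441910444294
side plug [ 0.5003 -0.1008 -0.2656 -0.0019] 201.9592873653073 [ 0.4985 -0.1074 -0.2597] 199.82444153271288
side plug [ 0.5003 -0.1007 -0.2659 -0.002 ] 201.96021800200293 [ 0.4985 -0.1074 -0.2597] 199.82444457165485
top plug [ 2.3390e+08 -3.1498e+08  3.1391e+05 -1.3466e+09] 240.4263334885344 [ 0.5303 -0.1685  1.6692] 121.49348225748406
top plug [  2634.1737  -1892.742       1.5829 -14739.8653] 227.99964333162146 [ 0.5303 -0.1685  1.6692] 121.49348593132225
top plug [ 180.6774 -188.9795  -17.2609 -969.8302] 236.5756365557102 [ 0.5304 -0.1697  1.666 ] 121.49298463621649
```

View pics/ov1.png

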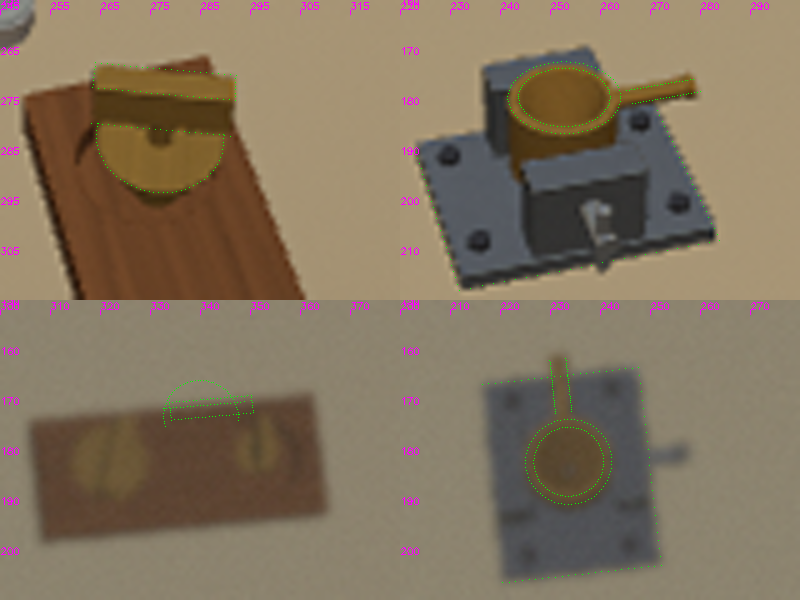

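```bash
cat >> fit.py <<'E'
def go(pos,yaw,ref=None):
    st=robot.read_state(); p=np.array(st['tcp_pos']); M=rot(st['eef_rot'])
    T=R.from_euler('xyz',[np.pi,0,yaw]).as_matrix()
    print('travel mm',np.round(M.T@(np.array(pos)-p)*1e3,1),'dr deg',np.round(np.degrees(R.from_matrix(M.T@T).as_rotvec()),2))
E
python3 -c "
from fit import *
go([.498,-.104,.15],-.26)"
```

```text
travel mm [ 459.5 -331.6   88.8] dr deg [-0.   -0.   28.52]
```

>>> arm_command(travel=[[460,-332,89],[460,-332,89],[460,-332,89],[460,-332,89],[460,-332,89],[460,-332,89],[460,-332,89],[460,-332,89],[460,-332,89],[460,-332,89],[460,-332,89],[460,-332,89],[460,-332,89],[460,-332,89],[460,-332,89],[460,-332,89]], dr=[[0,0,28.5],[0,0,28.5],[0,0,28.5],[0,0,28.5],[0,0,28.5],[0,0,28.5],[0,0,28.5],[0,0,28.5],[0,0,28.5],[0,0,28.5],[0,0,28.5],[0,0,28.5],[0,0,28.5],[0,0,28.5],[0,0,28.5],[0,0,28.5]], jaw=[50,50,50,50,50,50,50,50,50,50,50,50,50,50,50,50], newtons=40)

```text
clock: 2.5
tcp_pos: [0.498, -0.1045, 0.1501]
eef_rot: [3.141, -0.0, -0.261]
ft_force: [-0.7, -0.0, 0.3]
opening: 0.0501
grasp_force: 0.0
```

```bash
python3 - <<'E'
from fit import *
s=robot.get_image('side');t=robot.get_image('top')
st=robot.read_state();M=rot(st['eef_rot']);p=np.array(st['tcp_pos'])
o=st['opening']/2
L=np.vstack([seg((-.009,e*o,0),(.009,e*o,0),20) for e in(-1,1)]+[seg((a,e*o,0),(a,e*o,-.04),40) for e in(-1,1) for a in(-.009,.009)])
X=L@M.T+p
a=tile(s['frame'],240,225,80,60,10);overlay(a,s,X,240,225,10)
cv2.imwrite('pics/hov.png',a)
print(proj(s,p),proj(t,p), proj(s,fp3([.4985,-.1074,-.26])).mean(0))
np.save('s2.npy',s,allow_pickle=True)
E
```

```text
[[278.6822 247.4494]] [[326.0735 176.9152]] [276.8193 278.6613]
```

View pics/hov.png

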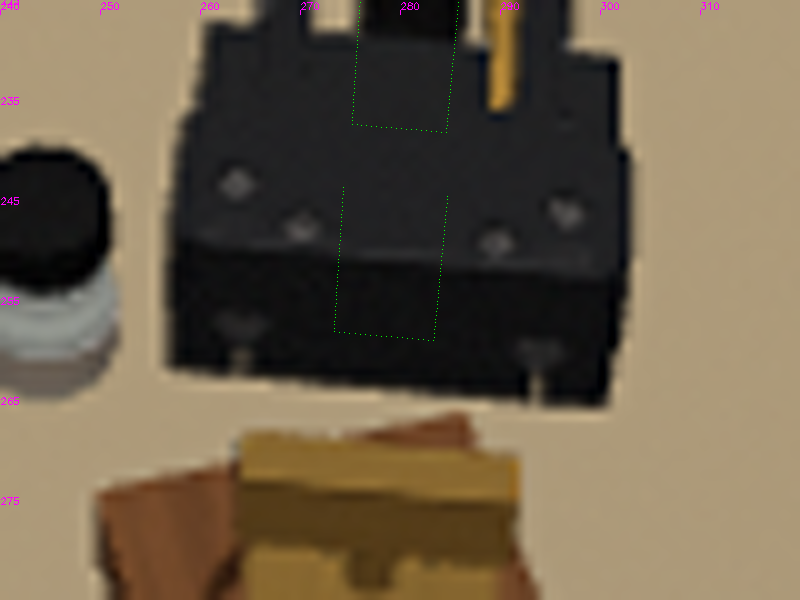

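```bash
python3 - <<'E'
from fit import *
s=np.load('s2.npy',allow_pickle=True).item()
st=robot.read_state();M=rot(st['eef_rot']);p=np.array(st['tcp_pos'])
L=np.array([(a,b,c) for b in(.0935,-.0935) for a in(-.0375,.0375) for c in(-.064,)])
print(np.c_[L,proj(s,L@M.T+p)])
# body edge fit: offset in world with z fixed / y fixed
g=lambda v:np.vstack([seg((-.0375,.0935,-.064),(.0375,.0935,-.064))])@M.T+p+[v[0],v[1],0]
print(fit(s,g,(0,0),step=(.004,.004)))
print(fit(s,g,(0,.01),step=(.004,.004)))
E
```

```text
[[ -0.0375   0.0935  -0.064  253.1655 265.4464]
 [  0.0375   0.0935  -0.064  301.837  269.7994]
 [ -0.0375  -0.0935  -0.064  263.75   187.0249]
 [  0.0375  -0.0935  -0.064  302.7077 189.9348]]
(array([0.0024, 0.0077]), np.float64(624.3563969817682))
(array([0.0024, 0.0077]), np.float64(624.355893755075))
```

>>> arm_command(travel=[[0,0,20],[0,0,20],[0,0,20],[0,0,20],[0,0,20],[0,0,20],[0,0,20],[0,0,20],[0,0,20],[0,0,20],[0,0,20],[0,0,20],[0,0,20]], dr=[[0,0,-90],[0,0,-90],[0,0,-90],[0,0,-90],[0,0,-90],[0,0,-90],[0,0,-90],[0,0,-90],[0,0,-90],[0,0,-90],[0,0,-90],[0,0,-90],[0,0,-90]], jaw=[50,50,50,50,50,50,50,50,50,50,50,50,50])

```text
clock: 3.9
tcp_pos: [0.4983, -0.1038, 0.1299]
eef_rot: [3.141, 0.0, 1.308]
ft_force: [0.4, 0.2, 0.2]
opening: 0.05
grasp_force: 0.0
```

```bash
python3 - <<'E'
from fit import *
s=robot.get_image('side');t=robot.get_image('top')
st=robot.read_state();M=rot(st['eef_rot']);p=np.array(st['tcp_pos']);print(p,st['eef_rot'],st['opening'])
o=st['opening']/2
L=np.vstack([seg((-.009,e*o,0),(.009,e*o,0),20) for e in(-1,1)]+[seg((a,e*o,0),(a,e*o,-.04),40) for e in(-1,1) for a in(-.009,.009)])
X=L@M.T+p
a=tile(s['frame'],240,220,80,60,8);overlay(a,s,X,240,220,8)
cv2.imwrite('pics/hov2.png',a)
np.save('s3.npy',s,allow_pickle=True);np.save('t3.npy',t,allow_pickle=True)
E
```

```text
[ 0.4983 -0.1037  0.1298] [3.1415 0.     1.3093] 0.04996748307842252
```

View pics/hov2.png

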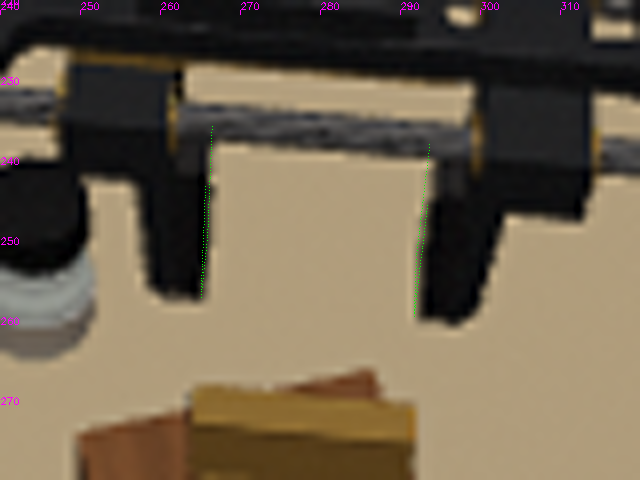

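>>> arm_command(travel=[[-3,1,0],[-3,1,0],[-3,1,0],[-3,1,0],[-3,1,0],[-3,1,0],[-3,1,0],[-3,1,0],[-3,1,0],[-3,1,0],[-3,1,0],[-3,1,20],[-3,1,40],[-3,1,60],[-3,1,76],[-3,1,76]], dr=[[0,0,90],[0,0,90],[0,0,90],[0,0,90],[0,0,90],[0,0,90],[0,0,90],[0,0,90],[0,0,90],[0,0,90],[0,0,90],[0,0,90],[0,0,90],[0,0,90],[0,0,90],[0,0,90]], jaw=[50,50,50,50,50,50,50,50,50,50,50,50,50,50,50,50])

```text
clock: 5.6
tcp_pos: [0.4977, -0.1063, 0.0522]
eef_rot: [-3.141, 0.004, -0.261]
ft_force: [-0.4, -0.2, 0.6]
opening: 0.0502
grasp_force: 0.0
```

>>> arm_command(travel=[[0,0,0],[0,0,0],[0,0,0],[0,0,0],[0,0,0],[0,0,0],[0,0,0],[0,0,0],[0,0,0],[0,0,0]], dr=[[0,0,0],[0,0,0],[0,0,0],[0,0,0],[0,0,0],[0,0,0],[0,0,0],[0,0,0],[0,0,0],[0,0,0]], jaw=[35,25,18,14,8,5,5,5,5,5], newtons=40)

```text
clock: 6.6
tcp_pos: [0.4988, -0.1067, 0.054]
eef_rot: [3.141, -0.001, -0.26]
ft_force: [-1.1, 0.2, 5.7]
opening: 0.0113
grasp_force: 40.0
```

>>> arm_command(travel=[[0,0,-10],[0,0,-30],[0,0,-55],[0,0,-80],[0,0,-106],[0,0,-116],[-8,-28,-116],[-16,-56,-116],[-24,-84,-116],[-32,-112,-116],[-40,-140,-116],[-48,-167,-116],[-56,-195,-116],[-64,-223,-116],[-72,-251,-116],[-78,-270,-110],[-81,-279,-106],[-81,-279,-106],[-81,-279,-106]], dr=[[0,0,0],[0,0,0],[0,0,0],[0,0,0],[0,0,0],[0,0,0],[0,0,-2],[0,0,-4],[0,0,-6],[0,0,-8],[0,0,-10],[0,0,-12],[0,0,-14],[0,0,-16],[0,0,-18],[0,0,-20],[0,0,-21.5],[0,0,-21.5],[0,0,-21.5]], jaw=[5,5,5,5,5,5,5,5,5,5,5,5,5,5,5,5,5,5,5])

```text
clock: 8.5
tcp_pos: [0.4919, 0.1831, 0.1595]
eef_rot: [3.141, 0.001, 0.115]
ft_force: [0.1, 0.1, -2.9]
opening: 0.0117
grasp_force: 40.0
```

```bash
python3 - <<'E'
from fit import *
s=robot.get_image('side')
np.save('s4.npy',s,allow_pickle=True)
st=robot.read_state();p=np.array(st['tcp_pos']);print(p,st['eef_rot'],st['ft_force'],st['torque'],st['opening'])
a=tile(s['frame'],210,120,100,100,6)
v=[p[0],p[1],st['eef_rot'][2],p[2]-.046]
overlay(a,s,place(np.vstack([circ(.026,.036),circ(.010,0)]),*v),210,120,6)
cv2.imwrite('pics/pre.png',a)
E
```

```text
[0.4921 0.1829 0.1597] [3.1413 0.0003 0.1142] [-0.2833  0.4597 -1.5195] [0.0391 0.0081 0.063 ] 0.011389233034549145
```

View pics/pre.png

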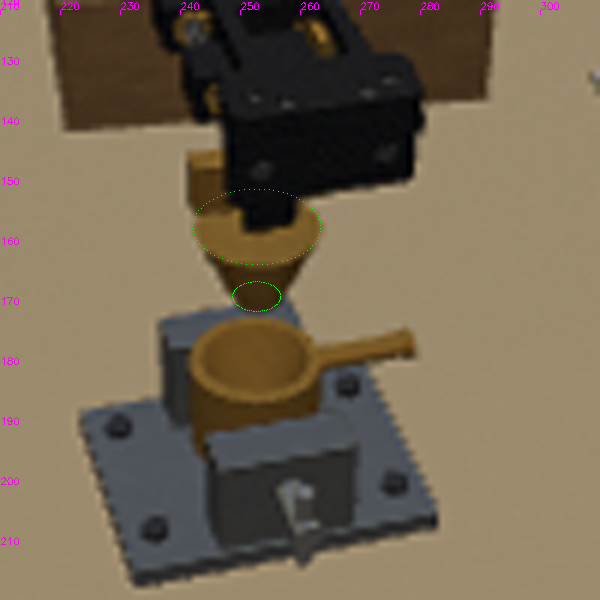

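```bash
python3 - <<'E'
from fit import *
s=np.load('s.npy',allow_pickle=True).item();t=np.load('t.npy',allow_pickle=True).item();s4=np.load('s4.npy',allow_pickle=True).item()
print('base',proj(t,[0,0,0]),proj(s,[0,0,0]))
c=[(-.042,-.1,.024),(.042,-.1,.024),(.042,.1,.024),(-.042,.1,.024)]
rl=np.vstack([seg(c[i],c[(i+1)%4],40) for i in range(4)])
fr=lambda v:place(rl,*v)
for n,p in(('s',s),('t',t)): print('rack',n,fit(p,fr,(.5,-.155,.1),step=(.004,.004,.06)))
print(proj(t,place(rl,.5,-.155,.1))[::40])
# barrel: separate fits, side
B=lambda v:place(clampL(.02)[240:] if 0 else clampL(.02)[160+50:],*v)
print('base only',fit(s,B,(.4925,.1836,.115),step=(.003,.003,.03)))
for hm in(.010,.014,.018,.020,.022,.024,.028):
    print(hm,fit(s,lambda v:place(clampL(hm,False),*v),(.4925,.1836,.115),sigs=(1,.7),step=(.003,.003,.03)))
E
```

```text
base [[289.6335 329.2527]] [[ 40.4851 281.8483]]
rack s (array([ 0.497 , -0.1596,  0.103 ]), np.float64(278.16260483389846))
rack t (array([ 0.4978, -0.1556,  0.106 ]), np.float64(213.68844304834585))
[[364.795  191.9972]
 [361.8105 168.2566]
 [305.1468 173.2015]
 [307.732  197.1497]]
base only (array([0.4927, 0.1837, 0.1249]), np.float64(372.9245921453151))
0.01 (array([0.494 , 0.1967, 0.0704]), np.float64(190.2673619139011))
0.014 (array([0.4933, 0.192 , 0.0698]), np.float64(191.61073204994804))
0.018 (array([0.4927, 0.1875, 0.0661]), np.float64(192.8858279907182))
0.02 (array([0.4923, 0.1851, 0.0672]), np.float64(193.42435811587313))
0.022 (array([0.492 , 0.1827, 0.0663]), np.float64(193.83883214640642))
0.024 (array([0.4916, 0.1804, 0.0647]), np.float64(194.17310779844487))
0.028 (array([0.491 , 0.1757, 0.0662]), np.float64(194.7498780152021))
```

>>> arm_command(travel=[[0.5,-0.6,10],[0.5,-0.6,25],[0.5,-0.6,40],[0.5,-0.6,46],[0.5,-0.6,49],[0.5,-0.6,51],[0.5,-0.6,52],[0.5,-0.6,52]], dr=[[0,0,0],[0,0,0],[0,0,0],[0,0,0],[0,0,0],[0,0,0],[0,0,0],[0,0,0]], jaw=[5,5,5,5,5,5,5,5])

```text
clock: 9.35
tcp_pos: [0.4927, 0.1851, 0.1084]
eef_rot: [-3.14, -0.002, 0.115]
ft_force: [0.6, 5.5, -0.8]
opening: 0.0117
grasp_force: 40.1
```

```bash
python3 - <<'E'
from fit import *
for i in range(3):
    st=robot.read_state();print(st['clock'],st['tcp_pos'],st['ft_force'],st['torque']); robot.get_image('side')
E
```

```text
9.35 [0.4927 0.1851 0.1084] [ 0.6187  5.5119 -0.8009] [ 1.1663  0.0058 -0.0306]
9.4 [0.4927 0.1851 0.1084] [-0.5249  5.8727 -1.0421] [ 1.1429  0.0528 -0.0111]
9.45 [0.4927 0.1851 0.1084] [-0.0119  5.8586 -2.3866] [1.1493 0.0141 0.    ]
```

>>> arm_command(travel=[[0,-1,0],[0.3,-2,0],[0.3,-3,0],[0.3,-3,0],[0.3,-3,0]], dr=[[0,0,0],[0,0,0],[0,0,0],[0,0,0],[0,0,0]], jaw=[5,5,5,5,5])

```text
clock: 10.0
tcp_pos: [0.4923, 0.1873, 0.1077]
eef_rot: [3.141, 0.0, 0.116]
ft_force: [0.7, 0.3, -2.5]
opening: 0.0117
grasp_force: 40.0
```

>>> arm_command(travel=[[0,-0.5,1],[0,-1,2],[0,-1,3],[0,-1,4],[0,-1,4]], dr=[[0,0,0],[0,0,0],[0,0,0],[0,0,0],[0,0,0]], jaw=[5,5,5,5,5])

```text
clock: 10.5
tcp_pos: [0.4921, 0.1884, 0.1036]
eef_rot: [3.142, 0.0, 0.116]
ft_force: [0.1, -0.1, -2.6]
opening: 0.0113
grasp_force: 40.0
```

```bash
python3 -c "
from fit import *
st=robot.read_state();print(st['clock'],st['tcp_pos'],st['ft_force'],st['torque'])"
```

```text
10.5 [0.4921 0.1884 0.1036] [ 0.0548 -0.1225 -2.5579] [-0.0344 -0.0219  0.0003]
```

>>> arm_command(travel=[[0,0,1],[0,0,2],[0,0,3],[0,0,3]], dr=[[0,0,0],[0,0,0],[0,0,0],[0,0,0]], jaw=[5,5,5,5])

```text
clock: 10.9
tcp_pos: [0.4924, 0.1888, 0.1008]
eef_rot: [-3.141, -0.001, 0.116]
ft_force: [1.6, 4.0, -1.2]
opening: 0.0116
grasp_force: 40.0
```

```bash
python3 -c "
from fit import *
st=robot.read_state();print(st['clock'],st['tcp_pos'],st['ft_force'],st['torque'])"
```

```text
10.9 [0.4924 0.1888 0.1008] [ 1.5928  4.0481 -1.1536] [ 0.7147 -0.1098  0.0178]
```

>>> arm_command(travel=[[0.3,-1.5,0],[0.5,-3,0],[0.5,-4.5,0],[0.5,-6,0],[0.5,-6,1],[0.5,-6,2],[0.5,-6,3],[0.5,-6,4],[0.5,-6,4]], dr=[[0,0,0],[0,0,0],[0,0,0],[0,0,0],[0,0,0],[0,0,0],[0,0,0],[0,0,0],[0,0,0]], jaw=[5,5,5,5,5,5,5,5,5])

```text
clock: 11.8
tcp_pos: [0.4919, 0.1944, 0.0966]
eef_rot: [3.142, 0.0, 0.116]
ft_force: [-0.4, 0.2, -2.7]
opening: 0.0117
grasp_force: 40.0
```

```bash
python3 -c "
from fit import *
st=robot.read_state();print(st['clock'],st['tcp_pos'],st['ft_force'],st['torque'])"
```

```text
11.8 [0.4919 0.1944 0.0966] [-0.4072  0.1776 -2.6505] [-0.0019  0.0383  0.0229]
```

>>> arm_command(travel=[[0,0,1],[0,0,2],[0,0,3],[0,0,4],[0,0,4]], dr=[[0,0,0],[0,0,0],[0,0,0],[0,0,0],[0,0,0]], jaw=[5,5,5,5,5])

```text
clock: 12.3
tcp_pos: [0.4919, 0.1945, 0.0926]
eef_rot: [3.142, 0.0, 0.116]
ft_force: [0.1, -0.1, -2.0]
opening: 0.0117
grasp_force: 40.0
```

```bash
python3 -c "
from fit import *
st=robot.read_state();print(st['clock'],st['tcp_pos'],st['ft_force'],st['torque'])"
```

```text
12.3 [0.4919 0.1945 0.0926] [ 0.1011 -0.0906 -1.9779] [ 0.0164 -0.0444 -0.0103]
```

>>> arm_command(travel=[[0,0,1],[0,0,2],[0,0,3],[0,0,3]], dr=[[0,0,0],[0,0,0],[0,0,0],[0,0,0]], jaw=[5,5,5,5])

```text
clock: 12.7
tcp_pos: [0.4922, 0.1946, 0.0898]
eef_rot: [-3.141, -0.001, 0.116]
ft_force: [1.2, 1.4, -1.8]
opening: 0.0118
grasp_force: 40.0
```

```bash
python3 -c "
from fit import *
st=robot.read_state();print(st['clock'],st['tcp_pos'],st['ft_force'],st['torque'])"
```

```text
12.7 [0.4922 0.1946 0.0898] [ 1.2014  1.402  -1.7983] [ 0.1717 -0.1733 -0.0003]
```

>>> arm_command(travel=[[0.5,-0.6,0],[0.8,-1,0],[0.8,-1,1],[0.8,-1,2],[0.8,-1,2]], dr=[[0,0,0],[0,0,0],[0,0,0],[0,0,0],[0,0,0]], jaw=[5,5,5,5,5])

```text
clock: 13.2
tcp_pos: [0.493, 0.1954, 0.0877]
eef_rot: [3.141, -0.001, 0.116]
ft_force: [0.9, -0.4, -2.0]
opening: 0.0117
grasp_force: 40.0
```

```bash
python3 -c "
from fit import *
st=robot.read_state();print(st['clock'],st['tcp_pos'],st['ft_force'],st['torque'])"
```

```text
13.2 [0.493  0.1954 0.0877] [ 0.9272 -0.3711 -1.9664] [-0.2218 -0.278  -0.0332]
```

>>> arm_command(travel=[[0.3,0.1,0],[0.3,0.1,0.5],[0.3,0.1,1],[0.3,0.1,1]], dr=[[0,0,0],[0,0,0],[0,0,0],[0,0,0]], jaw=[5,5,5,5])

```text
clock: 13.6
tcp_pos: [0.4931, 0.1954, 0.0875]
eef_rot: [3.141, -0.001, 0.116]
ft_force: [-2.2, -3.1, 6.7]
opening: 0.0115
grasp_force: 40.0
```

```bash
python3 -c "
from fit import *
st=robot.read_state();print(st['clock'],st['tcp_pos'],st['eef_rot'],st['ft_force'],st['torque'])"
```

```text
13.6 [0.4931 0.1954 0.0875] [ 3.1413 -0.0008  0.1157] [-2.2336 -3.0637  6.6577] [-0.4588  0.2728 -0.0076]
```

>>> arm_command(travel=[[-0.3,0.4,0.1],[-0.4,0.6,0.3],[-0.4,0.6,0.3],[-0.4,0.6,0.3],[-0.4,0.6,0.3],[-0.4,0.6,0.3]], dr=[[0,0,0],[0,0,0],[0,0,0],[0,0,0],[0,0,0],[0,0,0]], jaw=[5,5,5,5,5,5])

```text
clock: 14.2
tcp_pos: [0.4931, 0.1953, 0.0875]
eef_rot: [-3.141, -0.002, 0.116]
ft_force: [-0.9, 0.8, 6.7]
opening: 0.0118
grasp_force: 40.0
```

```bash
python3 - <<'E'
from fit import *
s=robot.get_image('side')
np.save('s5.npy',s,allow_pickle=True)
st=robot.read_state();p=np.array(st['tcp_pos']);print(st['clock'],p,st['eef_rot'],st['ft_force'],st['torque'],st['opening'])
a=tile(s['frame'],210,130,100,90,6)
overlay(a,s,place(clampL(.0115),p[0],p[1],.116),210,130,6)
overlay(a,s,place(circ(.026,.036),p[0],p[1],.116,p[2]-.046),210,130,6)
cv2.imwrite('pics/home.png',a)
E
```

```text
14.25 [0.4931 0.1952 0.0875] [-3.1409 -0.002   0.1156] [-1.3571  1.0784  6.7879] [ 0.0349  0.1963 -0.0256] 0.011661824812671957
```

View pics/home.png

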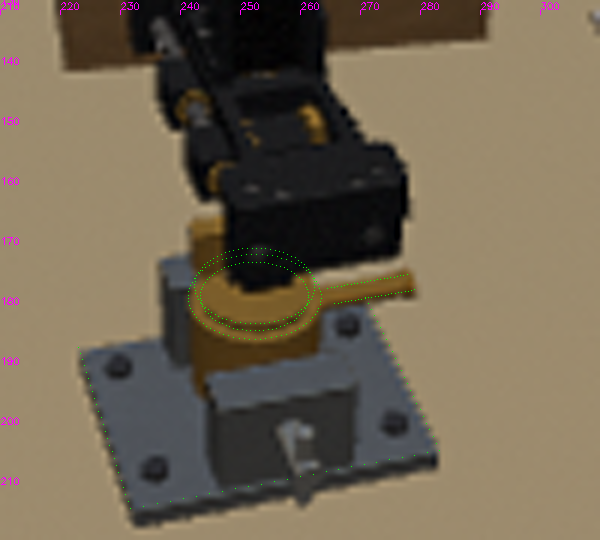

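>>> arm_command(travel=[[0,0,0.1],[0,0,0.1],[0,0,0.1],[0,0,0.1]], dr=[[0,0,3],[0,0,6],[0,0,10],[0,0,10]], jaw=[5,5,5,5])

```text
clock: 14.65
tcp_pos: [0.4932, 0.1951, 0.0875]
eef_rot: [-3.141, -0.002, -0.061]
ft_force: [-1.5, -0.2, 7.8]
opening: 0.0111
grasp_force: 40.0
```

```bash
python3 -c "
from fit import *
st=robot.read_state();print(st['clock'],st['tcp_pos'],st['eef_rot'],st['ft_force'],st['torque'])"
```

```text
14.65 [0.4932 0.1951 0.0875] [-3.1407 -0.0021 -0.0609] [-1.4728 -0.1885  7.8186] [-0.0169  0.2625 -0.0244]
```

>>> arm_command(travel=[[0,0,0],[0,0,0],[0,0,0],[0,0,0],[0,0,0],[0,0,0],[0,0,0]], dr=[[0,0,5],[0,0,10],[0,0,15],[0,0,20],[0,0,20],[0,0,20],[0,0,20]], jaw=[5,5,5,5,5,5,5])

```text
clock: 15.35
tcp_pos: [0.4931, 0.195, 0.0875]
eef_rot: [-3.14, -0.002, -0.408]
ft_force: [-1.3, -1.0, 8.0]
opening: 0.0116
grasp_force: 40.0
```

>>> arm_command(travel=[[0,0,0],[0,0,0],[0,0,0],[0,0,0],[0,0,0],[0,0,0],[0,0,0],[0,0,0]], dr=[[0,0,-5],[0,0,-10],[0,0,-15],[0,0,-20],[0,0,-25],[0,0,-30],[0,0,-30],[0,0,-30]], jaw=[5,5,5,5,5,5,5,5])

```text
clock: 16.15
tcp_pos: [0.4931, 0.1952, 0.0875]
eef_rot: [-3.141, -0.002, 0.116]
ft_force: [-1.8, 1.0, 7.4]
opening: 0.0113
grasp_force: 40.0
```

>>> arm_command(travel=[[0,0,0],[0,0,0],[0,0,0],[0,0,0],[0,0,0],[0,0,0],[0,0,0],[0,0,0],[0,0,0]], dr=[[0,0,-5],[0,0,-10],[0,0,-15],[0,0,-20],[0,0,-25],[0,0,-30],[0,0,-30],[0,0,-30],[0,0,-30]], jaw=[5,5,5,5,5,5,5,5,5])

```text
clock: 17.05
tcp_pos: [0.493, 0.1955, 0.0875]
eef_rot: [3.141, -0.002, 0.639]
ft_force: [-1.1, 1.6, 8.7]
opening: 0.0118
grasp_force: 40.0
```

```bash
python3 -c "
from fit import *
st=robot.read_state();print(st['clock'],st['tcp_pos'],st['eef_rot'],st['ft_force'],st['torque'])"
```

```text
17.05 [0.493  0.1955 0.0875] [ 3.1415 -0.0023  0.6394] [-1.1316  1.6418  8.6679] [0.212  0.2903 0.0566]
```

>>> arm_command(travel=[[0,0,0],[0,0,0],[0,0,0],[0,0,0],[0,0,0],[0,0,0],[0,0,0],[0,0,-0.3],[0,0,-0.5],[0,0,-0.5]], dr=[[0,0,5],[0,0,10],[0,0,15],[0,0,20],[0,0,25],[0,0,30],[0,0,30],[0,0,30],[0,0,30],[0,0,30]], jaw=[5,5,5,5,5,5,5,5,5,5])

```text
clock: 18.05
tcp_pos: [0.4931, 0.1952, 0.0875]
eef_rot: [-3.141, -0.002, 0.116]
ft_force: [-1.0, 1.1, 6.9]
opening: 0.0116
grasp_force: 40.0
```

>>> arm_command(travel=[[0,0,0],[0,0,0],[0,0,0],[0,0,0],[0,0,0],[0,0,0],[0,0,0]], dr=[[0,0,0],[0,0,0],[0,0,0],[0,0,0],[0,0,0],[0,0,0],[0,0,0]], jaw=[13,16,20,26,32,40,40])

```text
clock: 18.75
tcp_pos: [0.4926, 0.1948, 0.0868]
eef_rot: [-3.142, 0.0, 0.116]
ft_force: [0.2, 0.3, -0.2]
opening: 0.0399
grasp_force: 0.0
```

>>> arm_command(travel=[[0,0,-10],[0,0,-30],[0,0,-60],[0,0,-100],[0,0,-140],[-40,0,-160],[-80,0,-160],[-120,0,-160],[-120,0,-160]], dr=[[0,0,0],[0,0,0],[0,0,0],[0,0,0],[0,0,0],[0,0,0],[0,0,0],[0,0,0],[0,0,0]], jaw=[40,40,40,40,40,40,40,40,40])

```text
clock: 19.65
tcp_pos: [0.3696, 0.1809, 0.2479]
eef_rot: [-3.141, 0.0, 0.117]
ft_force: [0.0, -0.2, 0.1]
opening: 0.0399
grasp_force: 0.0
```

```bash
python3 - <<'E'
from fit import *
s=robot.get_image('side')
v,c=fit(s,fp,(.4931,.1953,.116,.0415));print(v,c)
a=tile(s['frame'],215,140,90,70,8)
overlay(a,s,place(plugL(),.4931,.1953,.116,.0415),215,140,8)
cv2.imwrite('pics/end.png',a)
E
```

```text
[0.4995 0.232  0.1104 0.0112] 196.73210056151962
```

View pics/end.png

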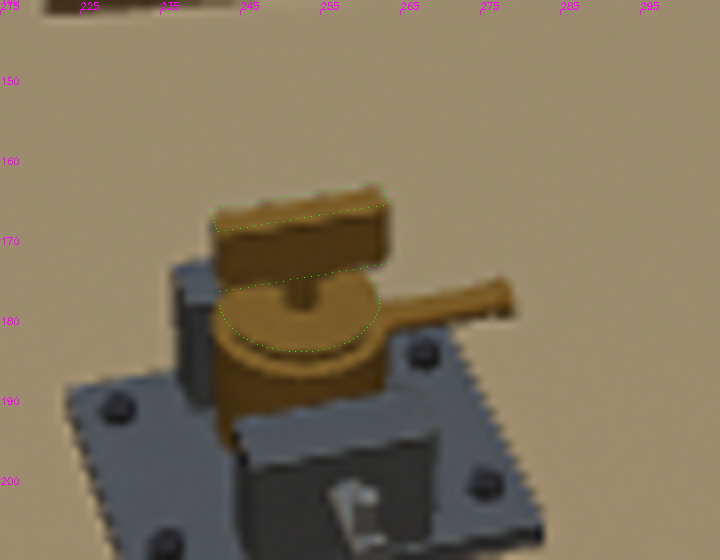

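The plug sits level and upright in the barrel: cone top around (251,178), with the bar from (241,167) to (262,164) parallel to the spout. It matches the predicted home pose, so I am handing in.

```bash
python3 -c "
from workcell import robot
print(robot.hand_in())"
```

```text
the job is handed in; nothing more can be done
None
```

The larger plug is home, upright and released in the grey clamp's barrel, with its bar in line with the spout. It was rocked about 30° each way under roughly 10 N of push and turned freely. The job is handed in at about 20 s; the hand-in returned no verdict, and I didn't take a final look at the small plug, jar and vial, which the arm never went near enough to touch.

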